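# Rack the dead-blow tamper weighted end down

## Task

The two ends of the dead-blow tamper look alike, but one hides a steel weight: pick it up by the brass grip block in its middle, far enough to see which end sinks. Then lay it, without dropping it, along the sloping rest with the weighted end downhill against the brass ledge and the shaft in the wooden yoke, and let go; the other way round it tips off. Do not knock the speckled vase or the green glass paperweight.

Things in the scene. Friction and masses are not known exactly. Their poses are not given: they have to be found in the camera images.
- tamper_mid (a point): Centre of the dead-blow tamper, 25 mm above the bench as it lies; 220 mm long on x. At each end a black rubber head, 41 mm long, 50 mm square, with a pale wooden face 32 mm square standing 4 mm out of its end; between them a round wood shaft 24 mm thick. Brass grip block at mid-shaft: 10 mm along x, 30 wide (y), 10 high (z), flat faces 3 mm proud of the shaft; grasp it closing along y. z is up.
- tamper: The same tamper; origin on its underside, below the centre. About 0.5 kg, 0.3 kg of it a steel slug in one head: it balances 40 to 50 mm from the middle. Which end varies; axes and looks do not tell. Gripped lightly (20 N) by the block and lifted, it sags, the heavy end sinking up to about 55 degrees; set back down it lies flat again. Gripped hard (80 N or more) it sags under 10 degrees.
- seat (a point): Where the tamper's centre is when it lies properly on the sloping rest, 104 mm above the bench. The rest is fixed, its place varies: a steel plate sloping 25 degrees, with a brass bar as ledge at its low end and a pale wooden yoke higher up. Axes follow the slope: x uphill (25 degrees above level), y level across, z square off the slope. Uphill of the yoke nothing is under the tamper.
- ledge (a point): Middle of the brass ledge, on the side the tamper touches; axes as seat. The ledge is a round level bar, 10 mm thick, 80 mm wide, its middle 18 mm above the plate's surface. The plate is 80 mm wide and runs 66 mm uphill from here; the tamper's lower head lies flat on it, its end face against the bar. From here the seat is 110 mm uphill and 7 mm further off the plate.
- yoke (a point): Top middle of the wooden yoke's bar, on which the tamper's shaft lies; axes as seat. It is 78 mm uphill of the ledge, 10 mm thick along the slope, 64 mm wide, with two prongs, 40 mm apart (clear gap), rising 13 mm above the bar.
- vase: Speckled amber glass vase, 120 mm tall, 84 mm wide at the mouth, standing in the middle towards the far side; origin at the centre of its foot, z up. To be left alone.
- paperweight: Green domed glass paperweight, 62 mm wide, 48 mm tall, standing on the bench between the tamper and the rest; origin at the centre of its foot, z up. To be left alone.

How it is judged (in metres and radians):
On the way, in this order (a step that is already met when the one before it is completed fails the run):
1. the tamper is picked up: its centre is at least 70 mm above the bench, away from the rest (height (world z) of tamper_mid above 0.07 m and horizontal distance between tamper_mid and seat above 0.1 m), for 0.1 s.
2. the tamper is lowered in the gripper onto the rest: its centre comes within 20 mm of the seat, and no more than 10 mm above it, while the fingers still hold it (distance between tamper_mid and seat below 0.02 m and z of tamper_mid in the frame of seat below 0.01 m and contact force between the fingers and tamper above 1 N), for 0.1 s.
At the end, for the whole second after the job is handed in: The tamper lies still on the sloping rest, let go: lower end against the ledge (within 7 mm), centre within 12 mm sideways and 6 mm in height (square to the slope) of the seat, its length within 0.1 rad (6 degrees) of the slope's uphill direction. It stays there only with the weighted end downhill (x of tamper_mid in the frame of seat between -0.006 and 0.007 m and y of tamper_mid in the frame of seat between -0.012 and 0.012 m and z of tamper_mid in the frame of seat between -0.006 and 0.006 m and angle between the x axis of tamper_mid and the x axis of seat, either way round below 0.1 rad and linear speed of tamper below 0.02 m/s); the robot touches nothing.
It fails at once if the vase is knocked: shifted by more than 20 mm or tipped (distance of vase from where it was at the start of the episode above 0.02 m or angle between vase's own z axis and vertical above 0.3 rad).
It fails at once if the paperweight is knocked: shifted by more than 20 mm or tipped (distance of paperweight from where it was at the start of the episode above 0.02 m or angle between paperweight's own z axis and vertical above 0.3 rad).
It also fails if it takes over 54 s, if anything falls off the work surface, if the arm or the gripper's body presses on something with over 40 N, if the wrist force passes 120 N, or if a joint passes its speed limit or range.

## Robot

A 6-joint arm with a two-finger parallel gripper is mounted at the origin on the work surface. World frame = base frame: x ahead of the robot, y to its left, z up, the work surface at z = 0. Lengths are in mm, angles in degrees, forces in N, time in s.
With the tool pointing down it reaches from about 300 to 850 mm from the base axis. Payload 4.2 kg.
Tool frame: the origin (TCP) lies on the mounting face of the last link; the fingertips stand 191 mm ahead of it and the grasp point (between the pads) lies 172 mm ahead of it; z points along the fingers, y is the direction in which the jaws open and shut (so a half turn about z gives the same grasp; the last joint's range is limited). The gripper opens to 91 mm and grips with 3 to 60 N. Pads are 32 mm wide; open, the fingers measure 118 mm over their backs; the gripper's body (76 mm by 178 mm) begins 60 mm behind the grasp point.
Start: joints at [-71.047, 18.312, 89.639, -0, 72.044, -1.146], TCP at [197.596, -539.98, 404.776] pointing down, gripper open.
Joint ranges: [-177.97, 177.97], [-48.28, 115.42], [12.27, 149.76], [-77.06, 257.06], [2.81, 150.46], [-146.56, 146.56]. Speed limits (degrees/s): [147.25, 147.25, 180, 180, 180, 180].

## Interface

Orientations are given as [roll, pitch, yaw] about the fixed x, y, z axes, in that order (R = Rz(yaw) Ry(pitch) Rx(roll)).
In Python, from workcell import env gives the robot as it stands.
- The arm moves only by the shell command python3 -m handwheel 'ROWS' [FORCE]. ROWS is JSON, a list of rows, each an object with "gripper": the opening in per cent of the stroke, from 0 (shut) to 100 (fully open); "travel": the shift along the tool's x, y, z in m, a list of three; "twist": the turn about the tool's z in rad. In form: [{"gripper": gripper, "travel": [x, y, z], "twist": twist}, ...]. A call has 1 to 5 rows; each row shifts and turns the commanded pose from where the row before left it, along the tool's axes as they then stand; what a row does not reach is not made up. A row lasts 1/12 s, in which the tool goes at most 41.7 mm and 7.16 degrees, less where a joint would pass 70% of its speed; a pose out of reach is approached as far as the arm can. A call with a gripper value outside its range is refused whole. The fingers move at their own pace and stop on an object; FORCE is the grip in N (left out, the last holds). Time passes only in rows, so rows that do not move let the fingers close. It gives the time, the measured TCP pose, the force and the opening at its end, in the units of the state.
- env.state(): the state, without advancing time (a new reading comes with each control period).
- env.grab_frame(name): name is "scene" or "top"; returns a dict with "frame" (420x560x3 uint8, red, green, blue), "intrinsics" (3x3 intrinsics, pixels), "extrinsics" (4x4, takes a point from camera to world coordinates). Camera axes: x right, y down, z forward; pixel columns grow to the right and rows downward; lengths in mm; the calibration is good to about 2 mm. A picture is of the moment at which its call begins. There is no depth.
- env.job_done(): hands the job in, once; it reports no verdict.
Trained networks look in the newest picture that a camera, given by its name, has taken for a name from the list of things; names that differ only in an ending like _2 or _b are one class to them, and where a whole thing is asked for, a point or a joint stands for the part that bears it (a point fixed in the world has none). Each returns a list of dicts, best first, with "confidence" (0 to 1); they miss things now and then, are a little off and sometimes report something else, mostly with a low value. They report only what shows in the picture. A call takes as long as a camera call.
- env.trace(camera, thing): "pixels" (420x560 bool, what is visible of it) and "uv" ([column, row] in pixels, amid what is visible of it).
- env.pinpoint(camera, thing): "uv" ([column, row] in pixels: a listed point, or the origin of a listed thing).
The state is a dict: "time_s": time; "qpos": joint angles; "qvel": joint speeds; "effort": joint torques, N m; "ee_pos": TCP position; "ee_rot": TCP orientation; "force": force on the tool from outside, world axes, zero at the start; "torque": the same for the moment, N m; "gripper_width": finger opening in mm.
Only numpy, scipy, OpenCV 4.12 (cv2) and the standard library are available. Lean on these libraries where they do the work, as an engineer would, in place of code of your own. Each camera call takes 0.05 s, during which the arm holds its last target. There are 200 camera calls.

## Working session

There is one attempt and no reset: what is moved stays moved. The work goes in short steps, Python scripts to look and compute and a shell command to move; the robot and the scene stay as the last step left them, time stands still between calls to the robot, and variables do not carry over. Pictures are saved under pics/ and viewed, about 8 in all and at most 12, crops included, and the job is handed in when it is done.

```bash
mkdir -p pics; ls
cat > h.py <<'E'
import numpy as np, cv2
from workcell import env
from scipy.spatial.transform import Rotation as R
def cam(n):
    f=env.grab_frame(n); return f['frame'],np.array(f['intrinsics']),np.array(f['extrinsics'])
def ray(K,E,uv):
    d=E[:3,:3]@np.linalg.inv(K)@np.array([uv[0],uv[1],1.]); return E[:3,3],d/np.linalg.norm(d)
def atz(K,E,uv,z):
    o,d=ray(K,E,uv); return o+d*(z-o[2])/d[2]
def tri(rs):
    A=0;b=0
    for o,d in rs:
        P=np.eye(3)-np.outer(d,d);A=A+P;b=b+P@o
    return np.linalg.solve(A,b)
def proj(K,E,p):
    q=np.linalg.inv(E)@np.append(p,1); q=K@q[:3]; return q[:2]/q[2]
def save(n,img): cv2.imwrite('pics/'+n,img[:,:,::-1])
E
cat > a.py <<'E'
from h import *
np.set_printoptions(precision=1,suppress=True)
C={n:cam(n) for n in('scene','top')}
for n in C: save(n+'0.png',C[n][0]); print(n,C[n][2][:3,3],C[n][2][:3,2])
for t in['tamper_mid','tamper','seat','ledge','yoke','vase','paperweight']:
    r=[]
    for n in C:
        l=env.pinpoint(n,t); print(t,n,[(np.array(x['uv']).round(1),round(x['confidence'],2)) for x in l[:2]])
        if l: r.append(ray(C[n][1],C[n][2],l[0]['uv']))
    if len(r)==2:
        p=tri(r); print('   ',p,[np.linalg.norm(np.cross(p-o,d)).round(1) for o,d in r])
for n in C:
    for x in env.trace(n,'tamper')[:1]:
        c=cv2.minAreaRect(np.argwhere(x['pixels'])[:,::-1].astype(np.float32)); print(n,c)
        if n=='top':
            print([atz(*C[n][1:],q,50) for q in cv2.boxPoints(c)])
s=env.state();print(s)
E
python3 a.py; python3 -c "
import cv2,numpy as np
cv2.imwrite('pics/both.png',np.vstack([cv2.imread('pics/scene0.png'),cv2.imread('pics/top0.png')])[:, :])"
```

```text
pics
scene [1130.7  243.8  788. ] [-0.6 -0.3 -0.7]
top [407.8  10.6 819.6] [ 0.2  0.  -1. ]
tamper_mid scene [(array([215.5, 198.3]), 0.93)]
tamper_mid top [(array([391.1, 263. ]), 0.94)]
    [ 504.1 -212.8   28.8] [np.float64(0.3), np.float64(0.3)]
tamper scene [(array([217.2, 206.5]), 0.83)]
tamper top [(array([381.5, 263.6]), 0.92)]
    [ 505.5 -205.5    2.8] [np.float64(5.3), np.float64(5.3)]
seat scene [(array([397.2, 251.3]), 0.58)]
seat top [(array([169.6, 206.8]), 0.62)]
    [551.2 227.1  91.4] [np.float64(2.2), np.float64(2.2)]
ledge scene [(array([415.7, 232.4]), 0.56)]
ledge top [(array([150.9, 255.2]), 0.84)]
    [460.1 252.6  61.2] [np.float64(0.4), np.float64(0.4)]
yoke scene [(array([401.1, 252.4]), 0.78)]
yoke top [(array([164.2, 219.4]), 0.92)]
    [530.6 237.1  68.5] [np.float64(0.5), np.float64(0.5)]
vase scene [(array([262.6, 286.6]), 0.57)]
vase top [(array([298.2, 175.4]), 0.84)]
    [672.3 -11.6  -1.2] [np.float64(0.5), np.float64(0.5)]
paperweight scene [(array([292.8, 231.6]), 0.65)]
paperweight top [(array([288.6, 255.1]), 0.58)]
    [500.2 -11.7 -10. ] [np.float64(1.9), np.float64(1.9)]
scene ((217.33905029296875, 200.42288208007812), (26.9041805267334, 80.88162231445312), 25.60218620300293)
top ((389.9298400878906, 264.7674865722656), (115.33460235595703, 31.016658782958984), 83.1300048828125)
[array([ 602. , -154.5,   50. ]), array([ 616.9, -215. ,   50. ]), array([ 400. , -251.3,   50. ]), array([ 386.5, -194.5,   50. ])]
{'time_s': 0.9, 'qpos': array([-71. ,  18.3,  89.6,   0. ,  72. ,  -1.1]), 'qvel': array([-0. ,  0. , -0.1,  0.1, -0. ,  0.1]), 'effort': array([ -0. , -41.2, -23.2,   0.1,   0. ,  -0. ]), 'ee_pos': array([ 197.6, -540. ,  404.8]), 'ee_rot': array([180. ,  -0. ,  20.1]), 'force': array([-0.3, -0.1, -0.2]), 'torque': array([ 0., -0.,  0.]), 'gripper_width': 91.35286259760245}
```

View pics/scene0.png

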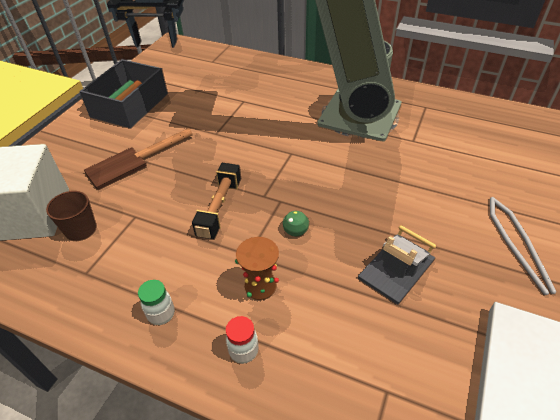

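View pics/top0.png

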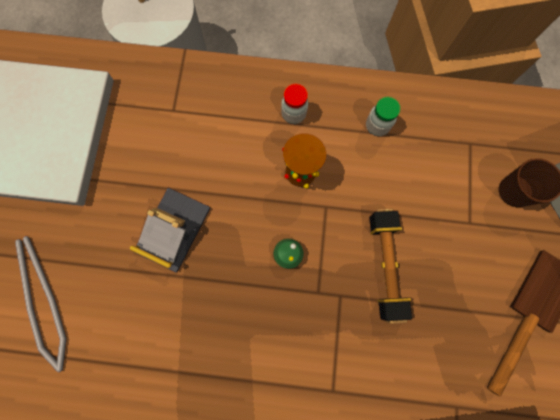

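The tamper lies at about (391,263) in the top view, its heads at (386,222) and (397,310). The rest is at about (170,230), with its ledge bar at the lower left; the paperweight at (289,254) and the vase at (305,160) stand between them. Next I'll fit the rest with its known geometry and get the tamper yaw.

```bash
cat > b.py <<'E'
from h import *
from scipy.optimize import least_squares
np.set_printoptions(precision=1,suppress=True)
C={n:cam(n) for n in('scene','top')}
m={t:{n:(env.pinpoint(n,t) or [None])[0] for n in C} for t in('seat','ledge','yoke')}
s,c=np.sin(np.radians(25)),np.cos(np.radians(25))
loc={'seat':(0,0,0),'ledge':(-110,0,-7),'yoke':(-32,0,-12)}
def w(p,l):
    x,y,z=l;h=x*c-z*s;a=p[2]; return np.array([p[0]+h*np.cos(a)-y*np.sin(a),p[1]+h*np.sin(a)+y*np.cos(a),104+x*s+z*c])
def res(p): return np.concatenate([(proj(*C[n][1:],w(p,loc[t]))-m[t][n]['uv'])*m[t][n]['confidence'] for t in m for n in C if m[t][n]])
f=least_squares(res,[551,227,-.25],loss='soft_l1'); print('seat',f.x,np.degrees(f.x[2]),f.fun)
np.save('seat.npy',f.x)
img=np.hstack([cv2.resize(C[n][0][r[0]:r[1],r[2]:r[3]],None,fx=4,fy=4,interpolation=2) for n,r in(('scene',(210,310,345,445)),('top',(180,280,120,220)))]).copy()
for l in [(-110,-40,-7),(-110,40,-7),(-110,-40,-25),(-110,40,-25),(-44,40,-25),(-44,-40,-25),(-32,-20,1),(-32,20,1),(-32,-32,1),(-32,32,1),(-32,0,-12),(0,0,0)]:
    for n,o,k in(('scene',(345,210),0),('top',(120,180),400)):
        q=(proj(*C[n][1:],w(f.x,l))-o)*4+[k,0]; cv2.circle(img,tuple(int(v) for v in q),3,(255,0,255),-1)
save('rest.png',img)
x=env.trace('top','tamper')[0]['pixels']; K,E=C['top'][1:]
ys,xs=np.nonzero(x); P=np.array([atz(K,E,(u,v),38)[:2] for u,v in zip(xs,ys)])
vx,vy,x0,y0=cv2.fitLine(P.astype(np.float32),cv2.DIST_L2,0,.01,.01).ravel(); print('tamper yaw',np.degrees(np.arctan2(vy,vx)),x0,y0)
for n in C:
  print(atz(*C[n][1:],env.pinpoint(n,'tamper_mid')[0]['uv'],25))
E
python3 b.py
```

```text
seat [551.4 224.8  -0.3] -19.025521748407595 [-0.8 -0.3 -3.3  0.7 -0.8  1.   0.  -0.5 -0.9 -2.4 -0.8 -0.8]
tamper yaw 9.847713 496.68326 -207.66272
[ 502.7 -210.4   25. ]
[ 495.5 -204.9   25. ]
```

View pics/rest.png

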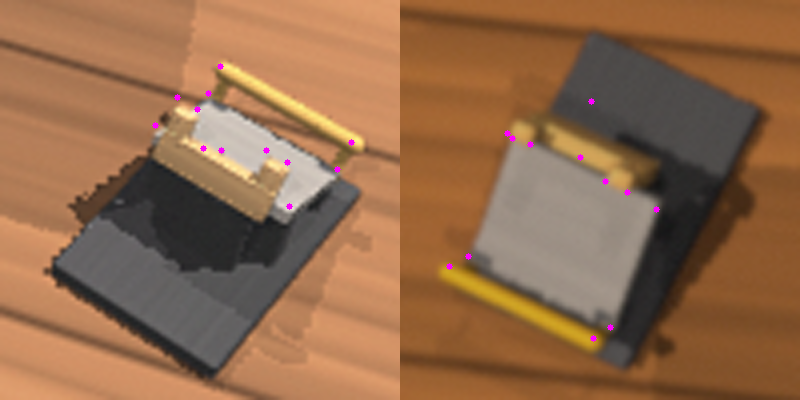

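The overlay sits within about 2 px, but it is shifted at the prongs. I read sharper features off the picture: scene bar ends (222,68) and (360,145), prongs (183,110) and (276,163); top bar ends (445,272) and (602,345), prongs (522,128) and (643,172), in crop pixels. I'll refit with these while approaching the tamper.

```bash
cat > c.py <<'E'
from h import *
from scipy.optimize import least_squares
np.set_printoptions(precision=1,suppress=True)
C={n:cam(n) for n in('scene','top')}
s,c=np.sin(np.radians(25)),np.cos(np.radians(25))
def w(p,l):
    x,y,z=l;h=x*c-z*s;a=p[2]; return np.array([p[0]+h*np.cos(a)-y*np.sin(a),p[1]+h*np.sin(a)+y*np.cos(a),104+x*s+z*c])
F=[('scene',222,68,(-115,-40,-7)),('scene',360,145,(-115,40,-7)),('scene',183,110,(-32,-26,1)),('scene',276,163,(-32,26,1)),('scene',285,215,(-44,40,-25)),
('top',445,272,(-115,40,-7)),('top',602,345,(-115,-40,-7)),('top',522,128,(-32,26,1)),('top',643,172,(-32,-26,1)),('top',657,208,(-44,-40,-25))]
U=[np.array([a/4+345,b/4+210]) if n=='scene' else np.array([(a-400)/4+120,b/4+180]) for n,a,b,_ in F]
for cams in(('scene',),('top',),('scene','top')):
  f=least_squares(lambda p:np.concatenate([proj(*C[n][1:],w(p,l))-u for (n,_,_,l),u in zip(F,U) if n in cams]),[551,227,-.33])
  print(cams,f.x[:2],np.degrees(f.x[2]),f.fun)
np.save('seat.npy',f.x)
E
python3 c.py
cat > go.py <<'E'
import sys
from h import *
# x y z(grasp point) yaw -> travel in tool axes (m), twist rad
s=env.state();x,y,z,yaw=map(float,sys.argv[1:5])
r=R.from_euler('xyz',s['ee_rot'],degrees=True)
d=np.array([x,y,z+172])-s['ee_pos']
print('t',s['time_s'],'pos',s['ee_pos'].round(1),'rot',s['ee_rot'].round(2),'F',s['force'].round(1),'w',round(s['gripper_width'],1))
t=r.inv().apply(d)/1000
dy=(yaw-s['ee_rot'][2]+180)%360-180
print('travel',t.round(4),'rows>=',np.linalg.norm(t)/.0417,'twist',np.radians(-dy).round(3),'q',s['qpos'].round(1))
E
python3 go.py 499 -208 150 9.8
```

```text
('scene',) [555.6 224.5] -19.542958363540308 [ 0.5  0.5 -1.4  0.3  0.6 -0.2 -0.3  0.   0.6 -0.5]
('top',) [555.3 222. ] -18.562642012348444 [ 2.4 -0.6 -0.7 -1.1  1.2  1.2 -4.6  1.9  1.8 -1.4]
('scene', 'top') [555.5 223.3] -18.880140624754166 [-0.5  0.2 -2.4 -0.3 -0.2 -0.4 -1.  -0.4  0.  -0.9  1.6 -1.1 -1.6 -1.3
  0.5  0.9 -5.4  1.7  1.1 -1.5]
t 1.55 pos [ 197.6 -540.   404.8] rot [179.99   0.    20.1 ] F [0.6 0.1 0.8] w 91.0
travel [ 0.3971 -0.2082  0.0827] rows>= 10.93466271137636 twist 0.18 q [-71.   18.3  89.6  -0.   72.   -1.1]
```

```bash
python3 -m handwheel '[{"gripper":100,"travel":[0.033,-0.0174,0],"twist":0},{"gripper":100,"travel":[0.033,-0.0174,0],"twist":0},{"gripper":100,"travel":[0.033,-0.0174,0],"twist":0},{"gripper":100,"travel":[0.033,-0.0174,0],"twist":0},{"gripper":100,"travel":[0.033,-0.0174,0],"twist":0}]' 20
python3 -m handwheel '[{"gripper":100,"travel":[0.033,-0.0174,0],"twist":0},{"gripper":100,"travel":[0.033,-0.0174,0],"twist":0},{"gripper":100,"travel":[0.033,-0.0174,0],"twist":0},{"gripper":100,"travel":[0.033,-0.0174,0],"twist":0},{"gripper":100,"travel":[0.033,-0.0174,0],"twist":0}]'
python3 -m handwheel '[{"gripper":100,"travel":[0.033,-0.0174,0.02],"twist":0},{"gripper":100,"travel":[0.033,-0.0174,0.02],"twist":0},{"gripper":100,"travel":[0,0,0.02],"twist":0.09},{"gripper":100,"travel":[0,0,0.02],"twist":0.09},{"gripper":100,"travel":[0,0,0],"twist":0}]'
python3 - <<'E'
from h import *
C={n:cam(n) for n in('scene','top')}
for n in C:
  for t in('tamper_mid',):
    print(n,[(x['uv'],x['confidence'],atz(*C[n][1:],x['uv'],25).round(1)) for x in env.pinpoint(n,t)[:1]])
save('app.png',np.hstack([cv2.resize(C[n][0][r[0]:r[1],r[2]:r[3]],None,fx=3,fy=3,interpolation=2) for n,r in(('scene',(130,260,160,290)),('top',(190,320,330,460)))]))
E
python3 go.py 499 -208 25 9.8
```

```text
time_s: 1.97
ee_pos: [323.4, -400.2, 404.9]
ee_rot: [180.0, -0.0, 20.1]
force: [-0.2, 0.3, -0.8]
gripper_width: 90.9
time_s: 2.38
ee_pos: [448.6, -261.5, 405.0]
ee_rot: [180.0, -0.0, 20.1]
force: [0.4, -0.5, 0.4]
gripper_width: 91.3
time_s: 2.8
ee_pos: [496.3, -207.4, 321.7]
ee_rot: [-179.8, 0.4, 9.8]
force: [-0.7, 0.9, 0.1]
gripper_width: 90.8
scene [([214.0, 199.6], 0.97, array([ 506.3, -216.6,   25. ]))]
top []
t 3.0 pos [ 497.2 -209.2  326.8] rot [ 1.7991e+02 -1.2000e-01  9.8400e+00] F [-0.7 -0.9  0.3] w 91.6
travel [ 0.0017 -0.0011  0.1298] rows>= 3.112586372799002 twist 0.001 q [-24.   18.7 101.1  -0.   60.   56.1]
```

View pics/app.png

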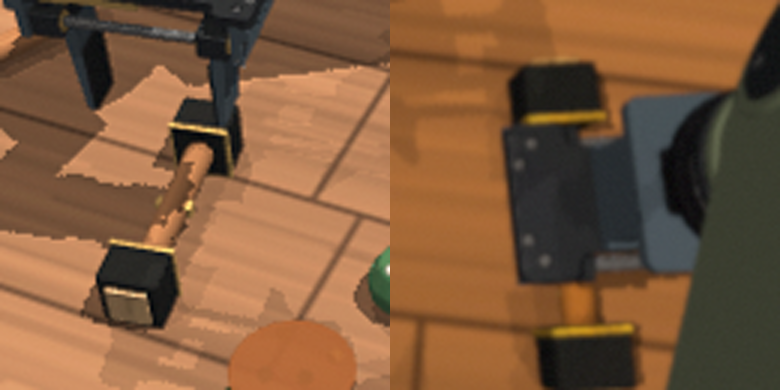

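Run:
```python
from h import *
C={n:cam(n) for n in('scene','top')}
a=atz(*C['top'][1:],(330+(565-390)/3,190+119/3),50);b=atz(*C['top'][1:],(330+(587-390)/3,190+330/3),50)
print('top heads',a,b,(a+b)/2,np.linalg.norm(a-b))
# scene: inner top edges of heads (far head top inner edge mid ; near head)
a=atz(*C['scene'][1:],(160+200/3,130+132/3),50);b=atz(*C['scene'][1:],(160+143/3,130+248/3),50)
print('scene heads',a,b,(a+b)/2,np.linalg.norm(a-b))
for p in((500,-208,25),(504,-212,25),(496,-205,25)): print(p,proj(*C['scene'][1:],p))
```

```text
top heads [ 565.97676594 -197.62799782   50.        ] [ 432.97386783 -218.72765871   50.        ] [ 499.47531689 -208.17782826   50.        ] 134.66613009390312
scene heads [ 436.95612203 -215.7377698    50.        ] [ 568.87884452 -194.55009279   50.        ] [ 502.91748328 -205.1439313    50.        ] 133.6133315441803
(500, -208, 25) [218.40028142 198.82810335]
(504, -212, 25) [216.14238352 199.47666613]
(496, -205, 25) [220.28761108 198.07058725]
```

```bash
python3 -m handwheel '[{"gripper":100,"travel":[0.004,-0.001,0.02],"twist":0.01},{"gripper":100,"travel":[0,0,0.03],"twist":0},{"gripper":100,"travel":[0,0,0.03],"twist":0},{"gripper":100,"travel":[0,0,0.025],"twist":0},{"gripper":100,"travel":[0,0,0.02],"twist":0}]' 20
python3 -m handwheel '[{"gripper":100,"travel":[0,0,0.005],"twist":0},{"gripper":100,"travel":[0,0,0],"twist":0},{"gripper":20,"travel":[0,0,0],"twist":0},{"gripper":20,"travel":[0,0,0],"twist":0},{"gripper":0,"travel":[0,0,0],"twist":0}]' 20
python3 -m handwheel '[{"gripper":0,"travel":[0,0,0],"twist":0},{"gripper":0,"travel":[0,0,0],"twist":0},{"gripper":0,"travel":[0,0,0],"twist":0},{"gripper":0,"travel":[0,0,0],"twist":0},{"gripper":0,"travel":[0,0,0],"twist":0}]' 20
python3 go.py 501 -207.5 25 9.3
```

```text
time_s: 3.52
ee_pos: [500.5, -207.4, 199.6]
ee_rot: [180.0, -0.0, 9.2]
force: [0.1, -0.1, -0.3]
gripper_width: 91.3
time_s: 3.93
ee_pos: [501.3, -207.3, 197.0]
ee_rot: [179.9, -0.2, 9.2]
force: [1.2, 0.6, 1.5]
gripper_width: 74.1
time_s: 4.35
ee_pos: [500.7, -207.0, 195.5]
ee_rot: [180.0, -0.0, 9.2]
force: [0.2, -0.3, 0.0]
gripper_width: 40.4
t 4.35 pos [ 500.7 -207.   195.5] rot [ 1.7999e+02 -1.0000e-02  9.2200e+00] F [ 0.2 -0.3  0. ] w 40.4
travel [ 0.0002  0.0005 -0.0015] rows>= 0.03862987642342195 twist -0.001 q [-23.7  27.9 109.3  -0.   42.8  57.1]
```

```bash
python3 -m handwheel '[{"gripper":0,"travel":[0,0,0],"twist":0},{"gripper":0,"travel":[0,0,0],"twist":0},{"gripper":0,"travel":[0,0,0],"twist":0},{"gripper":0,"travel":[0,0,0],"twist":0},{"gripper":0,"travel":[0,0,0],"twist":0}]' 20
python3 -m handwheel '[{"gripper":0,"travel":[0,0,-0.01],"twist":0},{"gripper":0,"travel":[0,0,-0.02],"twist":0},{"gripper":0,"travel":[0,0,-0.03],"twist":0},{"gripper":0,"travel":[0,0,-0.03],"twist":0},{"gripper":0,"travel":[0,0,-0.03],"twist":0}]' 20
python3 -m handwheel '[{"gripper":0,"travel":[0,0,-0.03],"twist":0},{"gripper":0,"travel":[0,0,-0.02],"twist":0},{"gripper":0,"travel":[0,0,0],"twist":0},{"gripper":0,"travel":[0,0,0],"twist":0},{"gripper":0,"travel":[0,0,0],"twist":0}]' 20
python3 - <<'E'
from h import *
C={n:cam(n) for n in('scene','top')}
print(env.state())
save('lift.png',np.hstack([cv2.resize(C[n][0][r[0]:r[1],r[2]:r[3]],None,fx=2.5,fy=2.5,interpolation=2) for n,r in(('scene',(90,250,140,300)),('top',(180,340,320,480)))]))
E
```

```text
time_s: 4.77
ee_pos: [500.9, -207.3, 195.4]
ee_rot: [180.0, -0.0, 9.2]
force: [0.6, -2.3, -0.5]
gripper_width: 29.4
time_s: 5.18
ee_pos: [500.0, -206.4, 316.1]
ee_rot: [-179.9, 0.1, 9.2]
force: [0.6, -0.1, -4.7]
gripper_width: 29.9
time_s: 5.6
ee_pos: [499.9, -206.5, 363.5]
ee_rot: [-179.8, 0.2, 9.2]
force: [0.1, -0.5, -4.6]
gripper_width: 29.3
{'time_s': 5.7, 'qpos': array([-2.36735743e+01,  1.70913607e+01,  9.77537900e+01,  7.63945764e-03,
        6.54462776e+01,  5.71126367e+01]), 'qvel': array([-0.14014393,  0.06924405, -0.50972697, -0.06697612, -0.00136992,
       -0.0661265 ]), 'effort': array([ 1.73918257e-02, -4.21267283e+01, -2.40154195e+01, -1.84723176e-02,
        1.22115389e-01,  2.13914296e-05]), 'ee_pos': array([ 500.10561998, -206.68011931,  363.02699084]), 'ee_rot': array([-179.83593509,    0.24095944,    9.21094177]), 'force': array([-0.05933596, -0.30430242, -5.59675893]), 'torque': array([ 0.02682864, -0.16457269, -0.05347842]), 'gripper_width': 29.678789987679085}
```

View pics/lift.png

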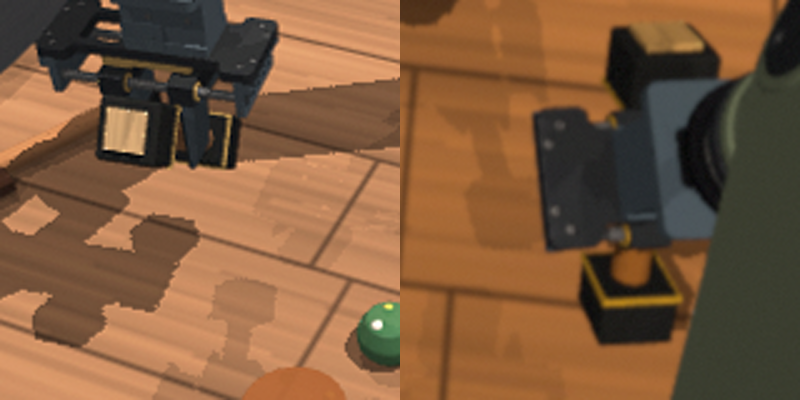

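In the scene view the pale face at (125,130) now looks up and outward. In the top view the +x head at (665,40) shows its face upward. So the -x end (bottom head at (630,300)) sinks, which makes it the heavy end. That end already points toward the ledge, so a 28° twist is enough. First I'll touch the heavy end to the bench to set the tilt near 25°, then clamp at 60 N.

```bash
python3 -m handwheel '[{"gripper":0,"travel":[0,0,0.03],"twist":0},{"gripper":0,"travel":[0,0,0.03],"twist":0},{"gripper":0,"travel":[0,0,0.02],"twist":0},{"gripper":0,"travel":[0,0,0.015],"twist":0},{"gripper":0,"travel":[0,0,0.01],"twist":0}]' 20
python3 -m handwheel '[{"gripper":0,"travel":[0,0,0.01],"twist":0},{"gripper":0,"travel":[0,0,0.008],"twist":0},{"gripper":0,"travel":[0,0,0.005],"twist":0},{"gripper":0,"travel":[0,0,0],"twist":0},{"gripper":0,"travel":[0,0,0],"twist":0}]' 20
python3 -m handwheel '[{"gripper":0,"travel":[0,0,0],"twist":0},{"gripper":0,"travel":[0,0,0],"twist":0},{"gripper":0,"travel":[0,0,0],"twist":0},{"gripper":0,"travel":[0,0,0],"twist":0},{"gripper":0,"travel":[0,0,0],"twist":0}]' 60
python3 -m handwheel '[{"gripper":0,"travel":[0,0,-0.01],"twist":0},{"gripper":0,"travel":[0,0,-0.02],"twist":0},{"gripper":0,"travel":[0,0,-0.03],"twist":0},{"gripper":0,"travel":[0,0,-0.04],"twist":0},{"gripper":0,"travel":[0,0,-0.04],"twist":0}]' 60
python3 -m handwheel '[{"gripper":0,"travel":[0,0,-0.03],"twist":0},{"gripper":0,"travel":[0,0,-0.02],"twist":0},{"gripper":0,"travel":[0,0,0],"twist":0},{"gripper":0,"travel":[0,0,0],"twist":0},{"gripper":0,"travel":[0,0,0],"twist":0}]' 60
python3 - <<'E'
from h import *
C={n:cam(n) for n in('scene','top')}
save('lift2.png',np.hstack([cv2.resize(C[n][0][r[0]:r[1],r[2]:r[3]],None,fx=2.5,fy=2.5,interpolation=2) for n,r in(('scene',(80,240,130,290)),('top',(180,340,320,480)))]))
E
python3 go.py 555.5 223.5 200 -19
```

```text
time_s: 6.12
ee_pos: [500.2, -206.6, 257.2]
ee_rot: [-179.8, 0.2, 9.2]
force: [8.3, 3.3, 10.3]
gripper_width: 29.7
time_s: 6.53
ee_pos: [501.4, -207.3, 237.9]
ee_rot: [179.9, -0.1, 9.2]
force: [3.4, -0.3, 0.1]
gripper_width: 29.5
time_s: 6.95
ee_pos: [500.7, -207.1, 237.6]
ee_rot: [180.0, -0.0, 9.2]
force: [4.7, -1.2, 0.5]
gripper_width: 28.3
time_s: 7.37
ee_pos: [499.0, -206.4, 376.9]
ee_rot: [-179.7, 0.4, 9.2]
force: [1.4, -0.5, -4.2]
gripper_width: 28.2
time_s: 7.78
ee_pos: [499.7, -206.6, 424.8]
ee_rot: [-179.8, 0.3, 9.2]
force: [-0.2, -0.5, -5.7]
gripper_width: 28.8
t 7.8833 pos [ 500.1 -206.8  424.6] rot [-179.81    0.3     9.21] F [ 0.3  0.5 -5.3] w 28.9
travel [ 0.1238 -0.4157  0.0533] rows>= 10.479954085145984 twist 0.492 q [-23.7  14.6  92.   -0.   73.7  57.1]
```

View pics/lift2.png

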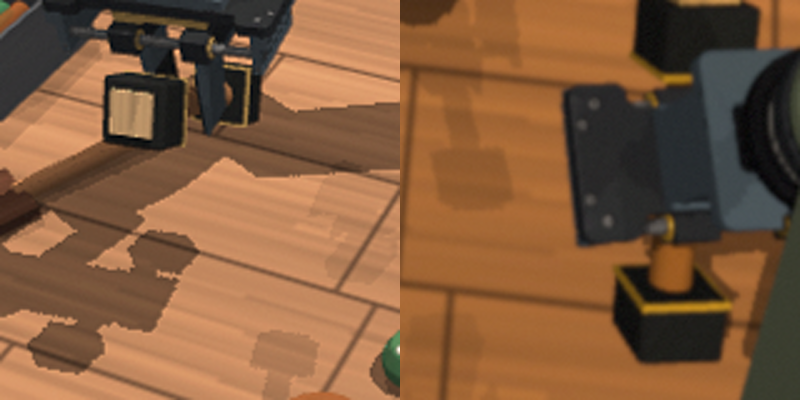

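The tamper is held tilted at about 25°, with the heavy end (bottom head at (670,315) in the top view) low. I'll carry it across at height now.

```bash
python3 -m handwheel '[{"gripper":0,"travel":[0.008,-0.026,0],"twist":0},{"gripper":0,"travel":[0.01,-0.033,0],"twist":0},{"gripper":0,"travel":[0.01,-0.033,0],"twist":0},{"gripper":0,"travel":[0.01,-0.033,0],"twist":0},{"gripper":0,"travel":[0.01,-0.033,0],"twist":0}]' 60
python3 -m handwheel '[{"gripper":0,"travel":[0.01,-0.033,0],"twist":0},{"gripper":0,"travel":[0.01,-0.033,0],"twist":0},{"gripper":0,"travel":[0.01,-0.033,0],"twist":0},{"gripper":0,"travel":[0.01,-0.033,0],"twist":0},{"gripper":0,"travel":[0.01,-0.033,0],"twist":0}]'
python3 -m handwheel '[{"gripper":0,"travel":[0.01,-0.033,0],"twist":0},{"gripper":0,"travel":[0.01,-0.033,0],"twist":0},{"gripper":0,"travel":[0.006,-0.027,0],"twist":0},{"gripper":0,"travel":[0,0,0],"twist":0.09},{"gripper":0,"travel":[0,0,0],"twist":0.1}]'
python3 -m handwheel '[{"gripper":0,"travel":[0,0,0],"twist":0.1},{"gripper":0,"travel":[0,0,0],"twist":0.1},{"gripper":0,"travel":[0,0,0],"twist":0.1},{"gripper":0,"travel":[0,0,0],"twist":0},{"gripper":0,"travel":[0,0,0],"twist":0}]'
python3 go.py 555.5 223.5 180 -19
python3 - <<'E'
from h import *
C={n:cam(n) for n in('scene','top')}
for n in C: print(n,[(x['uv'],x['confidence']) for x in env.pinpoint(n,'tamper_mid')[:1]])
save('over.png',np.hstack([cv2.resize(C[n][0][r[0]:r[1],r[2]:r[3]],None,fx=2.2,fy=2.2,interpolation=2) for n,r in(('scene',(120,300,310,490)),('top',(130,310,70,250)))]))
E
```

```text
time_s: 8.3
ee_pos: [522.5, -41.9, 425.4]
ee_rot: [-179.9, 0.2, 9.2]
force: [1.5, 0.4, -5.3]
gripper_width: 28.7
time_s: 8.72
ee_pos: [545.5, 129.2, 425.4]
ee_rot: [180.0, 0.2, 9.2]
force: [0.6, 0.1, -5.4]
gripper_width: 29.0
time_s: 9.13
ee_pos: [556.3, 225.4, 424.6]
ee_rot: [179.9, 0.3, -1.7]
force: [-0.2, -0.4, -5.0]
gripper_width: 28.6
time_s: 9.55
ee_pos: [556.5, 223.4, 425.6]
ee_rot: [179.8, 0.1, -18.7]
force: [-0.6, 0.3, -5.9]
gripper_width: 28.7
t 9.55 pos [556.5 223.4 425.6] rot [ 1.7985e+02  1.4000e-01 -1.8710e+01] F [-0.6  0.3 -5.9] w 28.7
travel [-0.0008  0.      0.0736] rows>= 1.7650040390149315 twist 0.005 q [ 20.8  19.9  84.2  -0.   76.1 129.5]
scene [([408.5, 192.5], 0.61)]
top [([152.5, 255.9], 0.46)]
```

View pics/over.png

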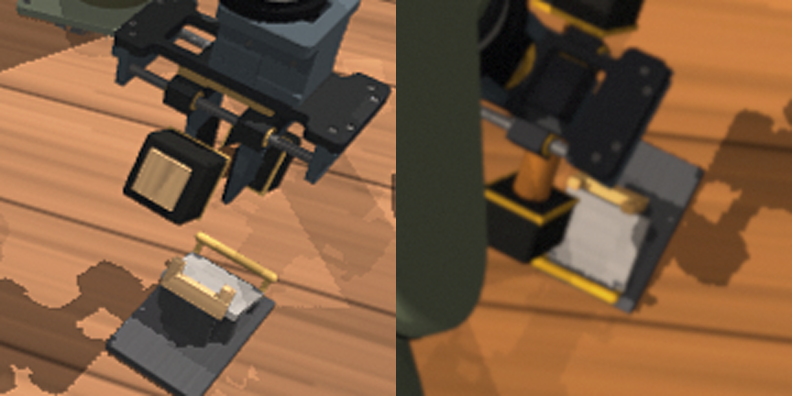

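```bash
python3 -m handwheel '[{"gripper":0,"travel":[0.005,0,0.02],"twist":0.005},{"gripper":0,"travel":[0.005,0,0.03],"twist":0},{"gripper":0,"travel":[0,0,0.03],"twist":0},{"gripper":0,"travel":[0,0,0.026],"twist":0},{"gripper":0,"travel":[0,0,0.02],"twist":0}]' 60
python3 -m handwheel '[{"gripper":0,"travel":[0,0,0],"twist":0},{"gripper":0,"travel":[0,0,0],"twist":0},{"gripper":0,"travel":[0,0,0],"twist":0}]' 60
cat > look.py <<'E'
import sys
from h import *
C={n:cam(n) for n in('scene','top')}
p=np.load('seat.npy');s=env.state()
S=R.from_euler('ZY',[p[2],-np.radians(25)]); o=np.array([p[0],p[1],104])
tool=R.from_euler('xyz',s['ee_rot'],degrees=True)
g=s['ee_pos']+tool.apply([0,0,170.4]); d=S.inv().apply(g-o)
th=float(sys.argv[2]); T=R.from_euler('ZY',[np.radians(s['ee_rot'][2]),-np.radians(th)])
print('t',s['time_s'],'block in seat frame',d.round(1),'yaw',s['ee_rot'][2].round(2),'F',s['force'].round(1),'w',s['gripper_width'].round(1))
img=[]
for n,a,b in(('scene',335,175),('top',110,175)):
    im=cv2.resize(C[n][0][b:b+130,a:a+130],None,fx=3,fy=3,interpolation=2).copy()
    def dot(P,c): cv2.circle(im,tuple(int(v) for v in (proj(*C[n][1:],P)+.5-(a,b))*3),2,c,-1)
    for l in[(-115,-40,-7),(-115,40,-7),(-44,40,-25),(-44,-40,-25),(-32,-20,1),(-32,20,1),(-32,-32,1),(-32,32,1)]: dot(o+S.apply(l),(255,0,255))
    for l in[(x,y,z) for x in(-106,-65,65,106) for y in(-25,25) for z in(25,)]: dot(g+T.apply(l),(0,255,255))
    img.append(im)
save(sys.argv[1],np.hstack(img))
E
python3 look.py near.png 25
```

```text
time_s: 10.17
ee_pos: [565.5, 219.9, 299.4]
ee_rot: [179.9, 0.1, -19.1]
force: [-0.3, -0.2, -3.5]
gripper_width: 28.8
time_s: 10.42
ee_pos: [566.5, 220.4, 302.7]
ee_rot: [-179.9, -0.1, -19.1]
force: [-1.3, 0.6, -6.7]
gripper_width: 28.8Traceback (most recent call last):
  File "look.py", line 9, in <module>
    print('t',s['time_s'],'block in seat frame',d.round(1),'yaw',s['ee_rot'][2].round(2),'F',s['force'].round(1),'w',s['gripper_width'].round(1))
                                                                                                                     ^^^^^^^^^^^^^^^^^^^^^^^^
AttributeError: 'float' object has no attribute 'round'
```

```bash
sed -i "s/s\['gripper_width'\].round(1)/round(s['gripper_width'],1)/" look.py; python3 look.py near.png 25
```

```text
t 10.6167 block in seat frame [22.4  0.9 20.9] yaw -19.13 F [-0.8  0.9 -5.1] w 28.6
```

View pics/near.png

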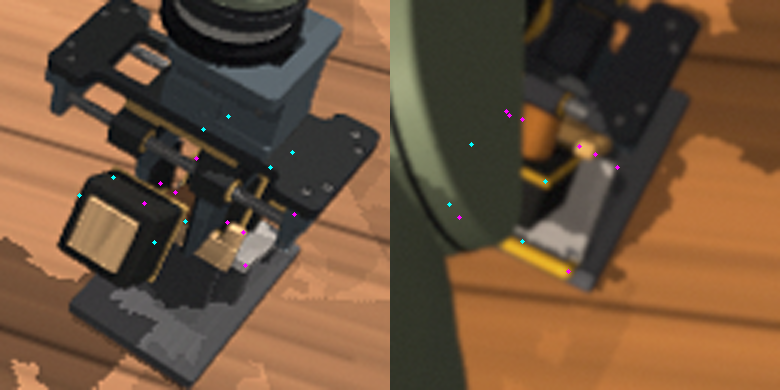

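In the top view, the model's head corner (545,181) lands on the observed trim corner (545,183). The ledge end (568,271 vs 572,270) and prong (580–595,150) also agree to a few mm. I'll now lower it to just uphill of the ledge.

```bash
python3 -m handwheel '[{"gripper":0,"travel":[-0.002,0.001,0.006],"twist":0},{"gripper":0,"travel":[-0.002,0,0.006],"twist":0},{"gripper":0,"travel":[-0.002,0,0.005],"twist":0},{"gripper":0,"travel":[0,0,0],"twist":0},{"gripper":0,"travel":[0,0,0],"twist":0}]' 60
python3 -m handwheel '[{"gripper":0,"travel":[0,0,0.003],"twist":0},{"gripper":0,"travel":[0,0,0],"twist":0},{"gripper":0,"travel":[0,0,0],"twist":0}]' 60
python3 look.py n2.png 25
```

```text
time_s: 11.03
ee_pos: [559.3, 221.3, 283.8]
ee_rot: [179.9, 0.1, -19.2]
force: [-0.4, 0.9, -3.8]
gripper_width: 28.8
time_s: 11.28
ee_pos: [560.0, 221.2, 281.5]
ee_rot: [180.0, -0.0, -19.2]
force: [-0.9, 0.2, -2.7]
gripper_width: 28.7
t 11.3833 block in seat frame [ 7.6 -0.5  4.4] yaw -19.15 F [-0.6  0.6 -2. ] w 28.2
```

```bash
python3 -m handwheel '[{"gripper":0,"travel":[0,0,0.002],"twist":0},{"gripper":0,"travel":[0,0,0],"twist":0},{"gripper":0,"travel":[0,0,0],"twist":0}]' 30
python3 -m handwheel '[{"gripper":0,"travel":[0.001,0,0.002],"twist":0},{"gripper":0,"travel":[0,0,0],"twist":0},{"gripper":0,"travel":[0,0,0],"twist":0}]' 25
python3 look.py n3.png 25
```

```text
time_s: 11.63
ee_pos: [560.2, 221.3, 279.6]
ee_rot: [-180.0, -0.0, -19.2]
force: [-0.5, 0.5, -0.3]
gripper_width: 29.3
time_s: 11.88
ee_pos: [561.3, 221.0, 277.8]
ee_rot: [-179.9, -0.1, -19.2]
force: [1.0, 0.2, 2.3]
gripper_width: 29.6
t 11.9833 block in seat frame [ 7.1 -0.2  0.4] yaw -19.15 F [0.9 1.  1.1] w 29.5
```

View pics/n3.png

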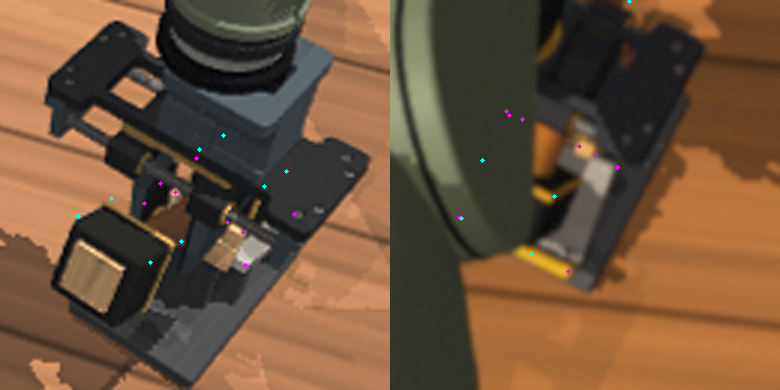

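The tamper's weight is now on the rest (the hanging force has gone), with the head on the plate and the shaft in the yoke. I'll slide it down the slope until the ledge pushes back.

```bash
python3 -m handwheel '[{"gripper":0,"travel":[-0.002,0,0.001],"twist":0},{"gripper":0,"travel":[-0.002,0,0.001],"twist":0},{"gripper":0,"travel":[0,0,0],"twist":0}]' 25
python3 -m handwheel '[{"gripper":0,"travel":[-0.002,0,0.001],"twist":0},{"gripper":0,"travel":[0,0,0],"twist":0},{"gripper":0,"travel":[0,0,0],"twist":0}]' 25
python3 -m handwheel '[{"gripper":0,"travel":[-0.001,0,0.0005],"twist":0},{"gripper":0,"travel":[0,0,0],"twist":0},{"gripper":0,"travel":[0,0,0],"twist":0}]' 25
python3 look.py n4.png 25
```

```text
time_s: 12.23
ee_pos: [556.6, 222.4, 275.2]
ee_rot: [180.0, 0.0, -19.1]
force: [0.2, 0.9, 1.5]
gripper_width: 29.7
time_s: 12.48
ee_pos: [555.0, 222.9, 274.4]
ee_rot: [180.0, 0.0, -19.1]
force: [-0.4, 0.3, 2.3]
gripper_width: 29.5
time_s: 12.73
ee_pos: [554.5, 223.2, 274.1]
ee_rot: [-180.0, -0.0, -19.1]
force: [0.7, -0.9, 4.0]
gripper_width: 29.4
t 12.8333 block in seat frame [-0.8 -0.4  0.1] yaw -19.15 F [ 1.5 -0.6  5. ] w 29.6
```

```bash
for i in 1; do
python3 -m handwheel '[{"gripper":0,"travel":[-0.002,0,0.0007],"twist":0},{"gripper":0,"travel":[0,0,0],"twist":0},{"gripper":0,"travel":[0,0,0],"twist":0}]' 25
python3 -m handwheel '[{"gripper":0,"travel":[-0.002,0,0.0007],"twist":0},{"gripper":0,"travel":[0,0,0],"twist":0},{"gripper":0,"travel":[0,0,0],"twist":0}]' 25; done
python3 look.py n5.png 25
```

```text
time_s: 13.08
ee_pos: [553.6, 223.6, 274.0]
ee_rot: [-179.9, -0.3, -19.1]
force: [4.4, -2.0, 7.1]
gripper_width: 29.3
time_s: 13.33
ee_pos: [552.8, 224.0, 274.0]
ee_rot: [-179.9, -0.5, -19.1]
force: [7.2, -4.4, 5.8]
gripper_width: 29.5
t 13.4333 block in seat frame [-1.3  0.2  0.1] yaw -19.08 F [ 6.7 -3.1  6.4] w 29.1
```

View pics/n5.png

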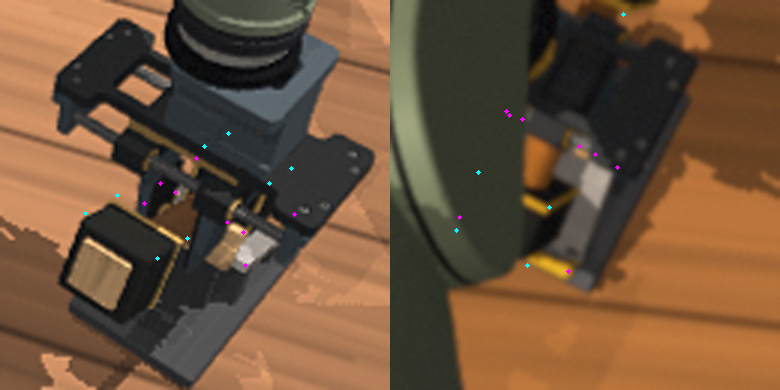

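The ledge pushes back at about 7 N uphill and the head sits flat in the yoke. I'll ease the push off, then open gently.

```bash
python3 -m handwheel '[{"gripper":0,"travel":[0.002,0,-0.0005],"twist":0},{"gripper":0,"travel":[0,0,0],"twist":0}]' 15
python3 -m handwheel '[{"gripper":36,"travel":[0,0,0],"twist":0},{"gripper":40,"travel":[0,0,0],"twist":0},{"gripper":45,"travel":[0,0,0],"twist":0},{"gripper":50,"travel":[0,0,0],"twist":0},{"gripper":55,"travel":[0,0,0],"twist":0}]' 15
python3 look.py n6.png 25
```

```text
time_s: 13.6
ee_pos: [553.7, 223.8, 273.9]
ee_rot: [-179.9, -0.2, -19.2]
force: [4.8, -1.4, 5.8]
gripper_width: 29.8
time_s: 14.02
ee_pos: [552.5, 224.0, 272.7]
ee_rot: [-180.0, -0.0, -19.1]
force: [2.3, 1.2, 1.6]
gripper_width: 48.7
t 14.1167 block in seat frame [-3.6 -0.5 -0.2] yaw -19.14 F [2.6 0.5 1.2] w 50.1
```

View pics/n6.png

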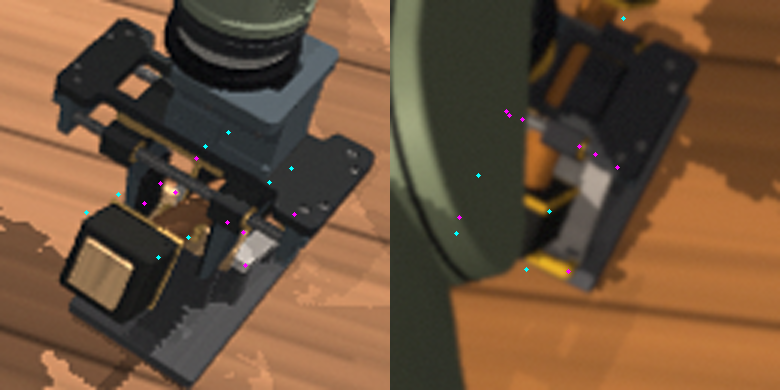

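The fingers are open and the tamper stayed put. I'll move slightly uphill off the yoke prongs and retreat upward.

```bash
python3 -m handwheel '[{"gripper":55,"travel":[0.003,0,0],"twist":0},{"gripper":55,"travel":[0,0,-0.005],"twist":0},{"gripper":55,"travel":[0,0,-0.01],"twist":0},{"gripper":55,"travel":[0,0,-0.02],"twist":0},{"gripper":55,"travel":[0,0,-0.03],"twist":0}]'
python3 -m handwheel '[{"gripper":55,"travel":[0,0,-0.04],"twist":0},{"gripper":55,"travel":[0,0,-0.04],"twist":0},{"gripper":55,"travel":[0,0,-0.02],"twist":0},{"gripper":55,"travel":[-0.02,-0.03,0],"twist":0},{"gripper":55,"travel":[-0.02,-0.03,0],"twist":0}]'
python3 -m handwheel '[{"gripper":55,"travel":[-0.02,-0.03,0],"twist":0},{"gripper":55,"travel":[-0.02,-0.03,0],"twist":0},{"gripper":55,"travel":[-0.02,-0.03,0],"twist":0},{"gripper":55,"travel":[0,0,0],"twist":0},{"gripper":55,"travel":[0,0,0],"twist":0}]'
python3 - <<'E'
from h import *
C={n:cam(n) for n in('scene','top')}
p=np.load('seat.npy');S=R.from_euler('ZY',[p[2],-np.radians(25)]); o=np.array([p[0],p[1],104])
rs=[]
img=[]
for n,a,b in(('scene',335,175),('top',110,175)):
    im=cv2.resize(C[n][0][b:b+130,a:a+130],None,fx=3,fy=3,interpolation=2).copy()
    l=env.pinpoint(n,'tamper_mid'); 
    if l: print(n,l[0]); rs.append(ray(*C[n][1:],l[0]['uv']))
    for q in[(x,y,25) for x in(-106,-65,65,106) for y in(-25,25)]: cv2.circle(im,tuple(int(v) for v in (proj(*C[n][1:],o+S.apply(q))+.5-(a,b))*3),2,(0,255,255),-1)
    img.append(im)
if len(rs)==2: print('in seat',S.inv().apply(tri(rs)-o))
print(env.state()['time_s'])
for t in('vase','paperweight'): print(t,tri([ray(*C[n][1:],env.pinpoint(n,t)[0]['uv']) for n in C]))
save('end.png',np.hstack(img))
E
```

```text
time_s: 14.53
ee_pos: [554.3, 222.5, 336.7]
ee_rot: [179.7, 0.3, -19.2]
force: [1.0, -0.5, -0.2]
gripper_width: 50.1
time_s: 14.95
ee_pos: [537.0, 291.9, 441.3]
ee_rot: [-179.8, -0.2, -19.4]
force: [-0.7, -0.5, -1.1]
gripper_width: 50.3
time_s: 15.37
ee_pos: [508.9, 398.8, 438.0]
ee_rot: [179.9, 0.0, -19.0]
force: [0.0, -1.1, 0.5]
gripper_width: 50.0
scene {'uv': [394.0, 249.4], 'confidence': 0.8}
top {'uv': [168.3, 203.4], 'confidence': 0.88}
in seat [-0.442352    0.70912134 -1.88886883]
15.5667
vase [676.63430411 -13.04869873   4.19092468]
paperweight [501.32239029  -9.81896601  -5.65343931]
```

View pics/end.png

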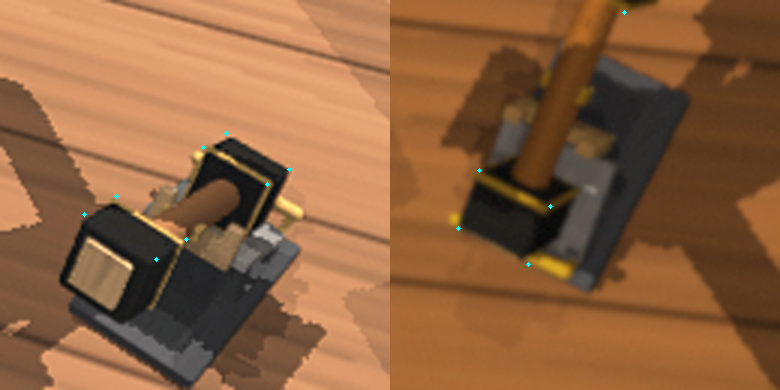

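The tamper lies on the rest with its lower head against the ledge and its shaft between the prongs. The head corners match the model dots to about 1 px (top (480,170), (550,206), (528,264); scene (203,147), (289,170)). The gripper is clear, so I'm handing in.

```bash
python3 -c "
from workcell import env
print(env.job_done())"
```

```text
the job is handed in; nothing more can be done
None
```

The tamper is on the sloping rest with its weighted end downhill, and I handed the job in at about 15.6 s of the 54 s allowed. The hand-in reports no verdict.

**What I did:**
- I lifted the tamper lightly at 20 N, and the near (-x) end sank, so that is the weighted end.
- I touched that end to the bench to set the tilt to about 25°, clamped at 60 N and carried it to the rest.
- I lowered it onto the plate and yoke, then slid it downhill until the ledge pushed back with about 7 N. Then I let go and moved clear.

**Last checks:**
- **Position:** the camera puts the tamper centre within about 2 mm of my fitted seat (-0.4, 0.7 and -1.9 mm along the slope's x, y and z). The fit itself is only good to a few mm. Judging by the gripper when the ledge pushed back, the centre was about 1 mm downhill of the seat. After opening, the gripper itself read 3.6 mm downhill, but the tamper did not visibly follow.
- **Glassware:** the vase and paperweight measure within about 7 mm of where they started, which is measurement noise, mostly in height. The gripper did not go near either.
- **Disagreements:** early network readings of the seat and of the ledge and yoke heights were about 10 mm off, so I refitted the rest using its known geometry. One feature I read by hand in that refit was 5 px off, but later overlays agreed with the fit.

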